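# Start the vacuum chamber and hold its pump key

### The job

Get the deli's vacuum chamber going with closed fingertips: press the orange end of the power rocker fully down, push the blue lid latch on the rocker's side of the machine fully down, then the other blue latch, and last press the green pump key fully down and keep holding it: the program finishes while the fingers still hold the green key down. Press nothing else, do not press the green key before both latches are down, and leave everything else standing where it is: nothing is picked up or pushed aside.

Things in the scene. Friction and masses are not known exactly. Their poses are not given: they have to be found in the camera images.
- machine: Steel vacuum chamber machine, fixed, 300 mm (its x) by 400 mm (its y), deck 70 mm high. Origin: centre of its underside; x points to its back, away from the robot, y to the left seen from the robot. A clear lid (already closed, 114 mm high) covers machine x = -45 to 140 mm, y within 145 mm. Controls: a row along machine x = -100 mm; blue latches at x = -20, y = +170 and -170 mm.
- latch_left_top (a point): Centre of the top face of the blue push latch at the left (+y) side of the clear lid; face 44 mm (machine x) by 38 mm (machine y), level, about 112 mm above the table when up. Moves down with the latch.
- latch_left (a joint): Travel of the left latch: 0 = up (open), 0.010 m = fully down against its stop (latched). Slides straight down, stiffly (about 7 N), and stays where it is left; may start up to 2 mm down.
- latch_right_top (a point): Centre of the top face of the blue push latch at the right (-y) side of the clear lid; face 44 mm (machine x) by 38 mm (machine y), level, about 112 mm above the table when up. Moves down with the latch.
- latch_right (a joint): Travel of the right latch: 0 = up (open), 0.010 m = fully down against its stop (latched). Slides straight down, stiffly (about 7 N), and stays where it is left; may start up to 2 mm down.
- power_end (a point): Middle of the orange patch on top of the white power rocker (60 mm long along machine x, 27 mm wide), at its end nearer the robot. Moves with the rocker: 96 mm above the table when off, 88 mm when on; the pivot lies 22 mm behind it (machine +x). The rocker is at the left or right end of the row of controls, with a low rim (79 mm above the table) along each long side.
- power (a joint): Power rocker angle: 0 = off (orange end raised), 0.40 rad = on (orange end fully down against its stop). Takes about 3 N at the orange patch and stays where it is left; may start up to 0.04 rad.
- green_base: Green pump key: grey round housing 46 mm diameter and 12 mm high that carries the green cap. Origin: centre of its underside, on the machine's deck, z up. Never moves on the machine.
- green_top (a point): Centre of the top of the green cap (pump key, works only while held down), 30 mm diameter, about 93 mm above the table when up. The three keys stand 58 mm apart in any order in the middle of the row. Moves with the cap.
- green (a joint): Travel of the green key, downward: 0 = up, 0.007 m = fully down. Springs back; starts to move at 1.5 N, fully down at 5 N.
- yellow_top (a point): Centre of the top of the yellow cap (lamp key), 30 mm diameter, about 93 mm above the table when up. The three keys stand 58 mm apart in any order in the middle of the row. Moves with the cap.
- yellow (a joint): Travel of the yellow key, downward: 0 = up, 0.007 m = fully down. Springs back; starts to move at 1.5 N, fully down at 5 N.
- red_top (a point): Centre of the top of the red cap (vent key), 30 mm diameter, about 93 mm above the table when up. The three keys stand 58 mm apart in any order in the middle of the row. Moves with the cap.
- red (a joint): Travel of the red key, downward: 0 = up, 0.007 m = fully down. Springs back; starts to move at 1.5 N, fully down at 5 N.
- oil_mid (a point): White squeeze bottle with blue cap, 52 mm diameter, 150 mm tall; this point is its middle, half-way up on its axis. Loose bystander.
- mill_mid (a point): Black pepper mill, 52 mm diameter, 160 mm tall; this point is its middle, half-way up on its axis. Loose bystander.
- cup_mid (a point): Small steel sauce cup, 60 mm across, 35 mm tall, standing on the clear lid; this point is its middle, half-way up on its axis. Loose bystander.
- pan_mid (a point): Open metal food pan 120 x 110 x 60 mm; this point is its middle, half-way up on its axis. Loose bystander.
- sauce_mid (a point): Green squeeze bottle with yellow cap, 52 mm diameter, 140 mm tall; this point is its middle, half-way up on its axis. Loose bystander.
- spatula_mid (a point): Spatula with wooden handle, lying on the table in front of the machine; this point is its middle. Loose bystander.

How it is judged:
By the outcome, as a careful person would: the job done as asked, in the order asked, and still so for the second after the job is handed in, while the arm keeps its last pose, push and grip.
It also fails if it takes over 64 s, if anything falls off the work surface, if the arm or the gripper's body presses on something with over 40 N, if the wrist force passes 120 N, or if a joint passes its speed limit or range.

### The arm

A 6-joint arm with a two-finger parallel gripper is mounted at the origin on the work surface. World frame = base frame: x ahead of the robot, y to its left, z up, the work surface at z = 0. Lengths are in m, angles in rad, forces in N, time in s.
With the tool pointing down it reaches from about 0.2 to 0.875 m from the base axis. Payload 3.4 kg.
Tool frame: the origin (TCP) lies midway between the tips of the shut fingers; the grasp point (between the pads) lies 19 mm behind it; z points along the fingers, y is the line along which they close (so a half turn about z gives the same grasp; the last joint's range is limited). The gripper opens to 94 mm and grips with 3 to 60 N. Pads are 16 mm wide; open, the fingers measure 119 mm over their backs; the gripper's body (75 mm by 177 mm) begins 78 mm behind the grasp point.
Start: joints at [1.208, 0.276, 1.505, -0, 1.361, -0.121], TCP at [0.138, 0.558, 0.205] pointing down, gripper open.
Joint ranges: [-2.89, 2.89], [-0.75, 2.08], [0.22, 2.7], [-1.18, 4.32], [0.11, 2.71], [-2.7, 2.7]. Speed limits (rad/s): [2.57, 2.57, 3.14, 3.14, 3.14, 3.14].

### API

Orientations are given as a 3x3 rotation matrix whose columns are the frame's x, y, z axes.
In Python, from cell import env gives the robot as it stands. The module is installed in compiled form; this text tells all that it offers.
- The arm moves only by the tool step_arm, never from a script. Its argument "moves" is one flat list of numbers, 5 for each row, row after row: the opening, from 0 (shut) to 1 (fully open), then the shift along the tool's x, y, z in m, then the turn about the tool's z in units of 8 degrees (1.0 is 8 degrees). A call has 1 to 20 rows; each row shifts and turns the commanded pose from where the row before left it, along the tool's axes as they then stand; what a row does not reach is not made up. A row lasts 1/8 s, in which the tool goes at most 62.5 mm and 10.7 degrees, less where a joint would pass 70% of its speed; a pose out of reach is approached as far as the arm can. A call with a gripper value outside its range is refused whole. The fingers move at their own pace and stop on an object; "newtons" is the grip in N (left out, the last holds). Time passes only in rows, so rows that do not move let the fingers close. It gives the time, the measured TCP pose, the force, the opening and the grip force at its end, in the units of the state.
- env.sense(): the state, without advancing time (a new reading comes with each control period).
- env.read_camera(name): name is "side" or "top" or "wrist"; returns a dict with "image" (400x640x3 uint8, blue, green, red), "z_map" (400x640 float32, m along the optical axis (not along the pixel's ray), 0 where there is no reading), "vertical_fov" (degrees; the focal length in pixels is half the picture's height over the tangent of half this angle, whatever the lens; pixels are square), "cx", "cy" (the principal point, pixels), "dist_coeffs" ([k1, k2, p1, p2, k3] as OpenCV has them; the pictures are not rectified), "pose" (4x4, takes a point from camera to world coordinates). Camera axes: x right, y down, z forward; pixel columns grow to the right and rows downward; lengths in m; the calibration is good to about 2 mm. A picture is of the moment at which its call begins.
- env.job_done(): hands the job in; it is judged then, once.
The state is a dict: "time_s": time; "qpos": joint angles; "joint_vel": joint speeds; "tau": joint torques, N m; "position": TCP position; "tool_rot": TCP orientation; "ft_force": force on the tool from outside, world axes, zero at the start; "torque": the same for the moment, N m; "opening": opening from 0.0 (shut) to 1.0 (fully open); "grasp_force": force on a finger pad.
Only numpy, scipy, OpenCV 4.12 (cv2) and the standard library are available. Lean on these libraries where they do the work, as an engineer would, in place of code of your own. Each camera call takes 0.05 s, during which the arm holds its last target. There are 200 camera calls.

## Working session

There is one attempt and no reset: what is moved stays moved. The work goes in short steps, Python scripts to look and compute and a tool call to move; the robot and the scene stay as the last step left them, time stands still between calls to the robot, and variables do not carry over. Pictures are saved under pics/ and viewed, at most 10 in all, crops included, and the job is handed in when it is done.

Besides the shell and the picture viewer there is one more tool, called after ">>>" as name(argument=value, ...), one argument or row to a line, values as JSON. step_arm: Moves the arm, as the interface text tells. Its arguments: {"type":"object","properties":{"moves":{"type":"array","items":{"type":"number"}},"newtons":{"type":"number"}},"required":["moves"]}

```bash
mkdir -p pics; cat > h.py <<'E'
import numpy as np, cv2
from cell import env
def cam(n):
    c=env.read_camera(n); h=c["image"].shape[0]
    f=h/2/np.tan(np.radians(c["vertical_fov"])/2)
    c["K"]=np.array([[f,0,c["cx"]],[0,f,c["cy"]],[0,0,1]]); c["d"]=np.array(c["dist_coeffs"],float); return c
def world(c):
    h,w=c["z_map"].shape
    g=np.stack(np.meshgrid(np.arange(w),np.arange(h)),-1).reshape(-1,1,2).astype(np.float64)
    n=cv2.undistortPoints(g,c["K"],c["d"])[:,0]
    z=c["z_map"].reshape(-1,1)
    p=np.hstack([n*z,z])@c["pose"][:3,:3].T+c["pose"][:3,3]
    p[z[:,0]==0]=np.nan
    return p.reshape(h,w,3)
E
python3 - <<'E'
from h import *
ims=[]
for n in("top","side"):
    c=cam(n); np.savez(n+".npz",w=world(c),im=c["image"],pose=c["pose"]); cv2.imwrite(f"pics/{n}.png",c["image"]); print(n,c["pose"].round(3).tolist(),c["d"])
s=env.sense(); print(s["position"],s["tool_rot"],s["ft_force"],s["time_s"])
E
```

```text
top [[0.025, -0.988, 0.155, 0.42], [-1.0, -0.024, 0.007, 0.041], [-0.003, -0.155, -0.988, 0.973], [0.0, 0.0, 0.0, 1.0]] [-0.03912189  0.          0.          0.          0.        ]
side [[0.997, -0.064, 0.041, 0.514], [-0.076, -0.748, 0.66, -0.674], [-0.011, -0.661, -0.751, 0.923], [0.0, 0.0, 0.0, 1.0]] [-0.13540215  0.          0.          0.          0.        ]
[0.13751955 0.55779913 0.204737  ] [[-9.70909946e-01  2.39444332e-01 -5.37922606e-04]
 [ 2.39444877e-01  9.70908836e-01 -1.47728171e-03]
 [ 1.68547078e-04 -1.56311032e-03 -9.99998764e-01]] [0.54931614 0.14728729 0.98648798] 0.1
```

View pics/top.png

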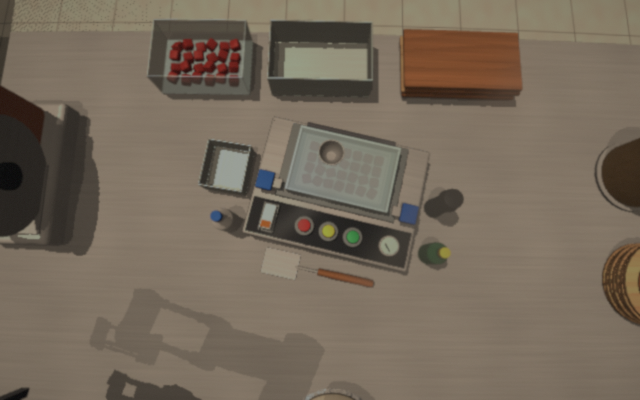

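View pics/side.png

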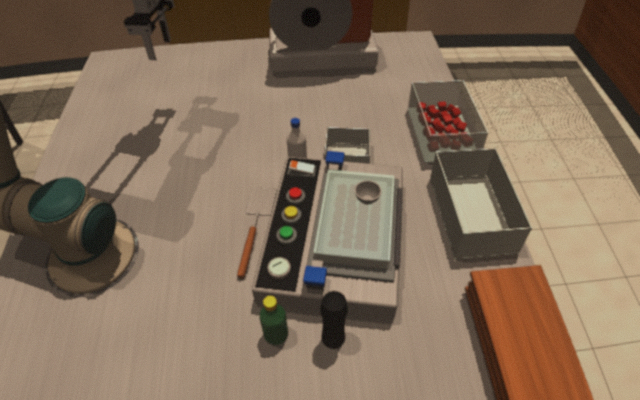

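The rocker sits at the left end of the row. In the top view: orange (265,224), red (304,226), yellow (328,231), green (352,237), left latch (265,180), right latch (409,213). The oil bottle (220,218) stands near the rocker, and the mill (445,203) near the right latch. Next I'll segment these.

```bash
python3 - <<'E'
from h import *
seeds={"top":dict(orange=(265,224),red=(304,226),yellow=(328,231),green=(352,237),latL=(265,180),latR=(409,213)),
"side":dict(orange=(294,166),red=(295,194),yellow=(291,213),green=(286,233),latL=(335,157),latR=(315,275))}
hue=dict(orange=(5,18),red=(0,5),yellow=(22,35),green=(45,85),latL=(100,125),latR=(100,125))
P={}
for n in seeds:
    D=np.load(n+".npz"); w=D["w"]; hsv=cv2.cvtColor(D["im"],cv2.COLOR_BGR2HSV)
    for k,(u,v) in seeds[n].items():
        lo,hi=hue[k]; m=((hsv[...,0]>=lo)&(hsv[...,0]<=hi)&(hsv[...,1]>120))
        if k=="red": m|=(hsv[...,0]>172)&(hsv[...,1]>120)
        box=np.zeros_like(m); box[v-14:v+15,u-14:u+15]=1
        m&=box; q=w[m]; q=q[np.isfinite(q[:,2])]
        if not len(q): print(n,k,"none",hsv[v,u]);continue
        zt=np.percentile(q[:,2],85); t=q[q[:,2]>zt-(.012 if k=="orange" else .006)]
        mid=(t.min(0)+t.max(0))/2
        P[n,k]=t.mean(0)
        print(n,k,len(q),len(t),"mean",t.mean(0).round(4),"size",np.ptp(t,axis=0).round(3))
for n in seeds:
    g=lambda k:P[n,k]
    print(n,"latch sep",np.linalg.norm((g("latL")-g("latR"))[:2]),"yaw latch",np.degrees(np.arctan2(*-(g("latL")-g("latR"))[:2])),"red-green",np.linalg.norm((g("red")-g("green"))[:2]),"yaw keys",np.degrees(np.arctan2(*-(g("red")-g("green"))[:2])))
D=np.load("top.npz");w=D["w"]
for n,(u,v) in dict(oil=(217,216),mill=(452,198),sauce=(443,253)).items():
    q=w[v-14:v+15,u-14:u+15].reshape(-1,3); q=q[q[:,2]>.09]; print(n,q.min(0).round(3),q.max(0).round(3))
E
```

```text
top orange 48 48 mean [0.5032 0.1667 0.0968] size [0.014 0.019 0.005]
top red 122 119 mean [0.5026 0.0777 0.0931] size [0.028 0.026 0.009]
top yellow 126 125 mean [0.4904 0.021  0.093 ] size [0.026 0.028 0.008]
top green 88 88 mean [ 0.4785 -0.0355  0.0932] size [0.023 0.021 0.007]
top latL 257 257 mean [0.6031 0.1697 0.112 ] size [0.044 0.038 0.009]
top latR 12 12 mean [ 0.5465 -0.1501  0.1119] size [0.014 0.006 0.007]
side orange 49 41 mean [0.501  0.1692 0.098 ] size [0.015 0.026 0.009]
side red 132 100 mean [0.501  0.0769 0.0945] size [0.028 0.03  0.009]
side yellow 129 103 mean [0.4888 0.0212 0.0944] size [0.028 0.03  0.008]
side green 118 107 mean [ 0.4768 -0.036   0.0944] size [0.026 0.029 0.006]
side latL 169 168 mean [0.6027 0.1683 0.1136] size [0.043 0.04  0.007]
side latR 324 316 mean [ 0.5316 -0.1628  0.1126] size [0.043 0.043 0.009]
top latch sep 0.32473094193992347 yaw latch -169.96011995631264 red-green 0.1157361437837716 yaw keys -167.9639088702183
side latch sep 0.33863732614481185 yaw latch -167.89205970590513 red-green 0.1154999145564044 yaw keys -167.93417652706574
oil [0.488 0.246 0.09 ] [0.537 0.293 0.153]
mill [ 0.538 -0.271  0.091] [ 0.587 -0.223  0.163]
sauce [ 0.422 -0.251  0.09 ] [ 0.468 -0.21   0.144]
```

>>> step_arm(
  moves=[0,0,0,0,-0.23,0,-0.0362,-0.0254,0,0,0,-0.0362,-0.0254,0,0,0,-0.0362,-0.0254,0,0,0,-0.0362,-0.0254,0,0,0,-0.0362,-0.0254,0,0,0,-0.0362,-0.0254,0,0,0,-0.0362,-0.0254,0,0,0,-0.0362,-0.0254,0,0,0,-0.0362,-0.0254,0,0,0,-0.0362,-0.0254,0,0,0,-0.0362,-0.0254,0,0,0,-0.0362,-0.0254,0,0,0,0,0,0,0,0,0,0,0,0],
  newtons=20,
)

```text
time_s: 1.98
position: [0.4984, 0.17, 0.2052]
tool_rot: [[-0.978, 0.208, -0.001], [0.208, 0.978, 0.001], [0.001, 0.0, -1.0]]
ft_force: [-1.1, -0.0, 0.4]
opening: 0.006
grasp_force: 0.0
```

```bash
python3 - <<'E'
from h import *
s=env.sense(); print(s["position"],s["tool_rot"].round(4) if hasattr(s["tool_rot"],"round") else s["tool_rot"],s["ft_force"],s["opening"],s["time_s"])
c=cam("wrist"); cv2.imwrite("pics/w1.png",c["image"])
E
```

```text
[0.49843694 0.17003683 0.20517625] [[-9.781e-01  2.081e-01 -1.400e-03]
 [ 2.081e-01  9.781e-01  6.000e-04]
 [ 1.500e-03  3.000e-04 -1.000e+00]] [-1.05227473 -0.02717272  0.35833304] 0.005907118124474561 1.975
```

View pics/w1.png

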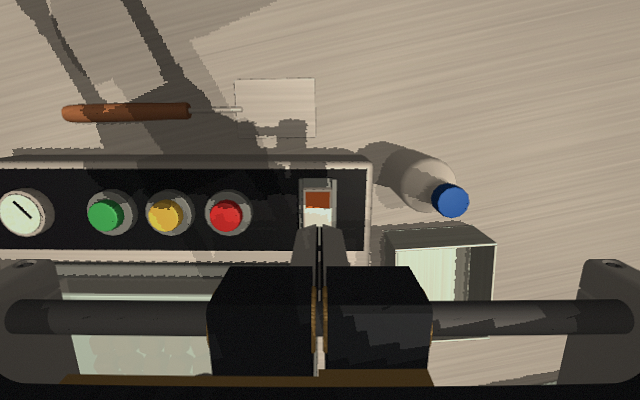

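The wrist view shows the shut fingers (column 319) lined up with the orange patch (318,200). Descending now.

>>> step_arm(
  moves=[0,0,-0.001,0.04,0,0,0,0,0.04,0,0,0,0,0.025,0,0,0,0,0.003,0,0,0,0,0.003,0,0,0,0,0.003,0,0,0,0,0.003,0,0,0,0,0,0,0,0,0,0,0],
)

```text
time_s: 3.15
position: [0.4978, 0.1696, 0.0891]
tool_rot: [[-0.978, 0.209, -0.002], [0.209, 0.978, 0.002], [0.002, 0.001, -1.0]]
ft_force: [-4.8, 3.1, 5.7]
opening: 0.007
grasp_force: 3.0
```

>>> step_arm(
  moves=[0,0,0,0.002,0,0,0,0,0,0],
)

```text
time_s: 3.4
position: [0.4978, 0.1697, 0.0885]
tool_rot: [[-0.978, 0.209, -0.001], [0.209, 0.978, 0.002], [0.001, 0.002, -1.0]]
ft_force: [-7.0, 2.6, 13.9]
opening: 0.004
grasp_force: 7.8
```

>>> step_arm(
  moves=[0,0,0,0.002,0,0,0,0,0,0],
)

```text
time_s: 3.65
position: [0.4978, 0.1697, 0.0882]
tool_rot: [[-0.978, 0.209, -0.0], [0.209, 0.978, 0.002], [0.001, 0.002, -1.0]]
ft_force: [-10.2, 2.2, 25.1]
opening: 0.007
grasp_force: 13.1
```

>>> step_arm(
  moves=[0,0,0,-0.015,0,0,0,0,-0.035,0,0,0,0,-0.035,0,0,-0.0343,0.007,0,0,0,-0.0343,0.007,0,0,0,-0.0342,0.007,0,0,0,0,0,0,0,0,0,0,0,0],
)

```text
time_s: 4.65
position: [0.6032, 0.1676, 0.1692]
tool_rot: [[-0.978, 0.208, -0.001], [0.208, 0.978, -0.0], [0.001, -0.001, -1.0]]
ft_force: [-0.1, -0.0, 0.7]
opening: 0.006
grasp_force: 0.0
```

```bash
python3 - <<'E'
from h import *
c=cam("wrist"); cv2.imwrite("pics/w2.png",c["image"]); w=world(c)
hsv=cv2.cvtColor(c["image"],cv2.COLOR_BGR2HSV); h=hsv[...,0]
for k,lo,hi in(("orange",5,18),("green",45,85),("blue",100,125)):
    m=(h>=lo)&(h<=hi)&(hsv[...,1]>120); n,l,st,ce=cv2.connectedComponentsWithStats(m.astype(np.uint8))
    for i in range(1,n):
        if st[i,4]>80:
            q=w[l==i]; print(k,ce[i].round(),st[i,4],np.nanmean(q,0).round(4),np.nanmin(q[:,2]).round(4),np.nanmax(q[:,2]).round(4))
print(env.sense()["position"])
E
```

```text
orange [66.  5.] 1637 [ 0.3871 -0.0275  0.0166] -0.0008 0.022
orange [291.  72.] 609 [0.4989 0.1682 0.0894] 0.0864 0.0923
orange [313. 319.] 260 [0.5762 0.1719 0.2848] 0.238 0.2898
orange [325. 318.] 274 [0.5752 0.1748 0.2868] 0.2768 0.2924
orange [270. 379.] 3851 [0.582  0.162  0.2944] 0.2678 0.3018
green [ 32. 102.] 1455 [ 0.4781 -0.0316  0.092 ] 0.0705 0.0958
blue [457.  45.] 1797 [0.5117 0.2671 0.1495] 0.1356 0.1529
blue [324. 204.] 2318 [0.598  0.1729 0.1131] 0.1036 0.1852
[0.60289373 0.16775257 0.16945   ]
```

View pics/w2.png

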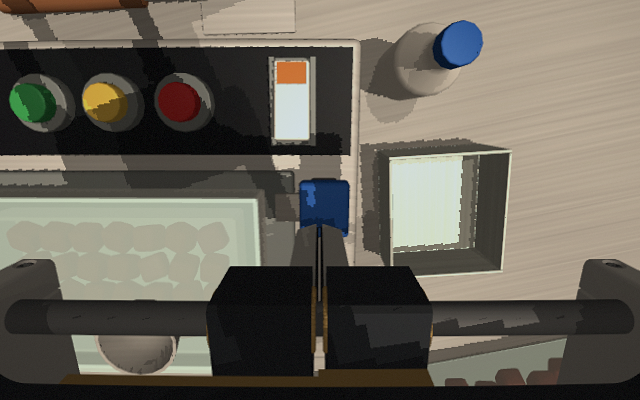

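The orange patch (291,72) now averages z ≈ 0.089, so the rocker is on. The fingers are over the left latch (324,205). Pressing it.

>>> step_arm(
  moves=[0,0,0.002,0.03,0,0,0,0,0.024,0,0,0,0,0.003,0,0,0,0,0.003,0,0,0,0,0.003,0,0,0,0,0.003,0,0,0,0,0.003,0,0,0,0,0,0],
)

```text
time_s: 5.7
position: [0.6033, 0.1699, 0.1025]
tool_rot: [[-0.978, 0.208, -0.0], [0.208, 0.978, 0.0], [0.0, 0.0, -1.0]]
ft_force: [-2.3, -0.7, 4.7]
opening: 0.005
grasp_force: 2.4
```

>>> step_arm(
  moves=[0,0,0,0.002,0,0,0,0,0,0],
)

```text
time_s: 5.95
position: [0.6034, 0.1699, 0.1021]
tool_rot: [[-0.978, 0.208, 0.001], [0.208, 0.978, 0.0], [-0.0, 0.0, -1.0]]
ft_force: [-6.1, -0.9, 13.7]
opening: 0.007
grasp_force: 6.5
```

>>> step_arm(
  moves=[0,0,0,0.002,0,0,0,0,0,0],
)

```text
time_s: 6.2
position: [0.6034, 0.1699, 0.1019]
tool_rot: [[-0.978, 0.208, 0.002], [0.208, 0.978, 0.0], [-0.002, 0.001, -1.0]]
ft_force: [-8.7, -0.8, 20.7]
opening: 0.004
grasp_force: 10.6
```

>>> step_arm(
  moves=[0,0,0,-0.015,0,0,0,0,-0.045,0,0,0,0,-0.04,0,0,0,-0.0425,0,0,0,0,-0.0425,0,0,0,0,-0.0425,0,0,0,0,-0.0425,0,0,0,0,-0.0425,0,0,0,0,-0.0425,0,0,0,0,-0.0425,0,0,0,0,-0.0425,0,0,0,0,0,0,0,0,0,0,0,0],
)

```text
time_s: 7.82
position: [0.5337, -0.1623, 0.1969]
tool_rot: [[-0.978, 0.209, 0.001], [0.209, 0.978, 0.001], [-0.001, 0.001, -1.0]]
ft_force: [0.3, 0.8, -0.5]
opening: 0.004
grasp_force: 0.0
```

```bash
python3 - <<'E'
from h import *
c=cam("wrist"); cv2.imwrite("pics/w3.png",c["image"])
c=cam("side"); w=world(c); cv2.imwrite("pics/s3.png",c["image"][100:350,180:480])
hsv=cv2.cvtColor(c["image"],cv2.COLOR_BGR2HSV); m=(abs(hsv[...,0].astype(int)-112)<13)&(hsv[...,1]>120)
n,l,st,ce=cv2.connectedComponentsWithStats(m.astype(np.uint8))
for i in range(1,n):
    if st[i,4]>40: q=w[l==i]; print(ce[i].round(),st[i,4],np.nanmedian(q,0).round(4))
print(env.sense()["position"])
E
```

```text
[340. 160.] 67 [0.6147 0.1667 0.1037]
[315. 276.] 312 [ 0.5315 -0.1648  0.1128]
[ 0.53380543 -0.16160369  0.19671955]
```

View pics/w3.png

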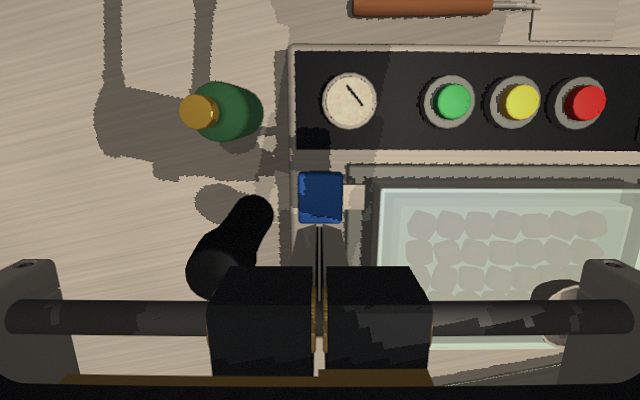

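The left latch is down (z 0.1037, against 0.1136 before). The fingers are centred on the right latch (320,197), clear of the mill. Pressing it.

>>> step_arm(
  moves=[0,0,-0.001,0.04,0,0,0,0,0.042,0,0,0,0,0.003,0,0,0,0,0.003,0,0,0,0,0.003,0,0,0,0,0.003,0,0,0,0,0.003,0,0,0,0,0.002,0,0,0,0,0,0],
)

```text
time_s: 9.05
position: [0.5343, -0.1635, 0.102]
tool_rot: [[-0.978, 0.208, 0.004], [0.208, 0.978, -0.001], [-0.004, 0.0, -1.0]]
ft_force: [-3.9, 2.7, 18.2]
opening: 0.007
grasp_force: 8.9
```

>>> step_arm(
  moves=[0,0,0,0.002,0,0,0,0,0,0],
)

```text
time_s: 9.3
position: [0.5343, -0.1635, 0.1017]
tool_rot: [[-0.978, 0.208, 0.005], [0.208, 0.978, -0.001], [-0.005, -0.0, -1.0]]
ft_force: [-7.3, 3.3, 27.9]
opening: 0.004
grasp_force: 13.8
```

>>> step_arm(
  moves=[0,0,0,-0.015,0,0,0,0,-0.04,0,0,0,0,-0.01,0,0,0.027,0.0375,0,0,0,0.027,0.0375,0,0,0,0.027,0.0375,0,0,0,0,0,0,0,0,0,0,0,0],
)

```text
time_s: 10.3
position: [0.4779, -0.0371, 0.1603]
tool_rot: [[-0.978, 0.208, 0.001], [0.208, 0.978, -0.001], [-0.001, -0.0, -1.0]]
ft_force: [-0.0, -0.5, -0.6]
opening: 0.003
grasp_force: 0.0
```

```bash
python3 - <<'E'
from h import *
c=cam("wrist"); cv2.imwrite("pics/w4.png",c["image"])
c=cam("side"); w=world(c)
hsv=cv2.cvtColor(c["image"],cv2.COLOR_BGR2HSV); m=(abs(hsv[...,0].astype(int)-112)<13)&(hsv[...,1]>120)
n,l,st,ce=cv2.connectedComponentsWithStats(m.astype(np.uint8))
for i in range(1,n):
    if st[i,4]>40: q=w[l==i]; print(ce[i].round(),st[i,4],np.nanmedian(q,0).round(4))
s=env.sense();print(s["position"],s["ft_force"])
E
```

```text
[335. 160.] 163 [0.6032 0.1679 0.1039]
[315. 278.] 328 [ 0.5311 -0.1644  0.1032]
[ 0.47813018 -0.03764956  0.16028544] [ 0.55376897 -0.54939044  0.30768072]
```

View pics/w4.png

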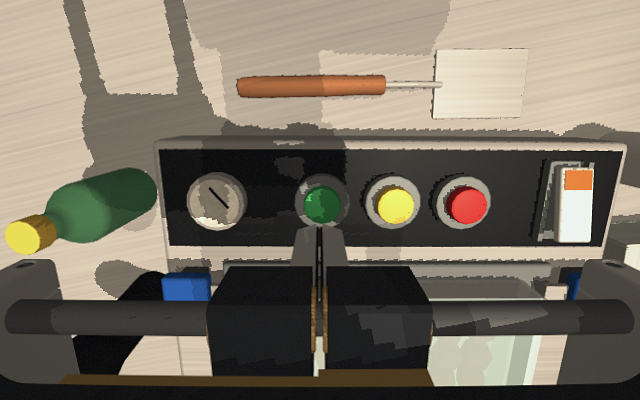

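Both latches are down (about 0.1035), and the fingers are over the green key (321,205). Pressing and holding it.

>>> step_arm(
  moves=[0,0,0.001,0.035,0,0,0,0,0.029,0,0,0,0,0.003,0,0,0,0,0.003,0,0,0,0,0.003,0,0,0,0,0.003,0,0,0,0,0.001,0,0,0,0,0,0],
)

```text
time_s: 11.4
position: [0.478, -0.0364, 0.086]
tool_rot: [[-0.978, 0.207, 0.002], [0.207, 0.978, -0.002], [-0.002, -0.001, -1.0]]
ft_force: [-6.6, -1.0, 16.6]
opening: 0.005
grasp_force: 8.6
```

>>> step_arm(
  moves=[0,0,0,0.001,0,0,0,0,0,0,0,0,0,0,0,0,0,0,0,0],
)

```text
time_s: 11.9
position: [0.478, -0.0364, 0.0859]
tool_rot: [[-0.978, 0.207, 0.002], [0.207, 0.978, -0.002], [-0.003, -0.001, -1.0]]
ft_force: [-7.3, -1.6, 22.8]
opening: 0.006
grasp_force: 11.6
```

```bash
python3 - <<'E'
from h import *
c=cam("side"); cv2.imwrite("pics/s5.png",c["image"])
print(env.sense()["ft_force"])
E
```

```text
[-7.04278236 -1.42968489 23.1327834 ]
```

View pics/s5.png

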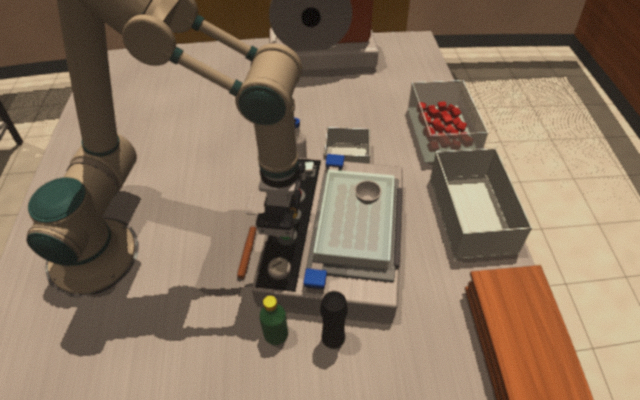

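The fingers hold the green key at about (287,235). Both latches are down, and the bottles, mill, cup, pan and spatula all stand where they were.

```bash
python3 -c "
from cell import env
print(env.job_done())"
```

```text
the job is handed in; nothing more can be done
None
```

I switched the power rocker on, pushed the left latch (rocker side) and then the right latch fully down, and handed the job in at about 12 s with the fingers still holding the green key down at about 23 N; nothing else was pressed or moved.

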